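Grease the slab roller's bearing with a push gun

TASK

Grease the slab roller's shaft bearing at the end away from the handwheel: take the push-type grease gun out of the rack, press its coupler squarely onto that bearing's tilted grease nipple until it snaps on, and keep pushing along the nipple until the gun's pump is nearly all the way in. Finish while still gripping the gun and holding its pump pressed in against the spring, on the nipple; leave the nipple at the handwheel end and the other things on the bench alone.

Things in the scene. Friction and masses are not known exactly. Their poses are not given: they have to be found in the camera images.
- gun: plain steel push-type grease gun, 0.5 kg, standing nose down in either rack hole. Origin: middle of the collar's underside (rests on the rack's top board); z along the gun to its rear. Along z: collar 46 mm dia. 0-16 mm, round barrel 34 mm dia. 16-120 mm (grip its upper part from above), cap 36 mm dia. to 133 mm. Below: 13 mm tube with bell-mouthed coupler, 31 mm dia., mouth 55 mm below the origin
- coupler_seat (a point): seat inside the coupler, on the gun's axis, 16 mm inside the mouth, 39 mm below the gun's origin with the pump out: touches the nipple's flat head when snapped home. Axes as the gun's. The mouth is a funnel 25 mm wide, narrowing in 7 mm to a 17.6 mm bore; four spring jaws in it, 8 mm inside the mouth, catch behind the nipple's head; they give way at 7 to 9 N of push
- pump (a joint): travel of tube and coupler into the gun: 0 = out, 0.016 m = fully pressed in. Its spring pushes out with 10 N at 0, 16.4 N when fully in: the coupler snaps on first, then the gun slides down over the tube
- nipple: button-head grease nipple to use, steel, fixed on the bearing away from the handwheel. Origin: middle of the head's flat outer face, 155 mm above the bench; z out along the nipple, leaning 30 degrees from vertical, square to the shaft, towards the robot. Head 16 mm dia., 5 mm thick, chamfered; neck 10 mm dia., 10 mm long; then a 16 mm hexagon and a 20 mm boss whose face is 21 mm below the head's
- nipple2: the same kind of nipple on the bearing at the handwheel end: not to be used. Origin and axes as for the nipple
- roller: grey steel slab roller for clay, fixed: two rollers between side frames, plywood boards 65 mm high. Origin: on the bench under the free-end bearing; y along the shaft to the handwheel, x away from the robot. Shaft 106 mm high; bearing housings 62 mm dia., 34 mm wide at y = 0 and 360 mm, tops at 137 mm; upper roller 66 mm dia.; spoked handwheel 194 mm dia. at y = 422 mm
- rack: plywood tool rack 100 x 240 x 85 mm, fixed, open in front and behind. Origin: middle of its underside; y along its length. Two 36 mm holes at y = +60 and -60 mm in its top board (top face 85 mm high): the gun stands in either one, a brush in the other. Base board 10 mm thick
- brush: fat round glaze brush standing bristles down in the other hole: 44 mm steel ferrule resting on the rack, wooden handle 26 mm diameter, top 109 mm above the rack's top board. Origin: middle of the ferrule's underside, z up. Leave alone
- bottle: white plastic glaze bottle, 76 mm diameter, 190 mm tall; origin under its middle. Leave alone
- bowl: terracotta bowl, 110 mm across, 45 mm high; origin under its middle. Leave alone
- lid: black screw lid, 48 mm diameter, 14 mm high; origin under its middle. Leave alone

How it is judged (in metres and radians):
On the way, in this order (a step that is already met when the one before it is completed fails the run):
1. the gun is drawn up out of the rack (z of coupler_seat in the frame of rack above 0.09 m and contact force between the fingers and gun above 1 N), for 0.1 s.
2. the coupler is snapped squarely onto the free-end nipple and the pump is pressed in (distance between coupler_seat and nipple below 0.003 m and angle between the z axis of gun and the z axis of nipple, either way round below 0.12 rad and value of joint pump above 0.012 m), for 0.2 s.
At the end, for the whole second after the job is handed in: The gripper still holds the gun; its coupler seat is within 3 mm of the nipple head's face, gun and nipple in line within 7 degrees, pump in by over 12 of its 16 mm and pushing on the nipple with over 8 N; rack not touched by the gun; other things within 30 mm of their start (all of step 2 and contact force between gun and nipple above 8 N and contact force between the fingers and gun above 3 N and contact force between gun and rack below 0.1 N and distance of each of brush, bottle, bowl, lid from where it was at the start of the episode below 0.03 m); the arm keeps its last pose, push and grip.
It fails at once if the gun is pushed against the nipple at the handwheel end (contact force between gun and nipple2 above 2 N).
It fails at once if the brush, bottle, bowl or lid is knocked from its place (distance of any of brush, bottle, bowl, lid from where it was at the start of the episode above 0.03 m).
It also fails if it takes over 48 s, if anything falls off the work surface, if the arm or the gripper's body presses on something with over 40 N, if the wrist force passes 120 N, or if a joint passes its speed limit or range.

ROBOT

A 6-joint arm with a two-finger parallel gripper is mounted at the origin on the work surface. World frame = base frame: x ahead of the robot, y to its left, z up, the work surface at z = 0. Lengths are in m, angles in degrees, forces in N, time in s.
With the tool pointing down it reaches from about 0.25 to 0.725 m from the base axis. Payload 9.7 kg.
Tool frame: the origin (TCP) lies between the finger pads; the fingertips stand 25 mm ahead of it and the grasp point (between the pads) lies 6 mm ahead of it; z points along the fingers, y is the line along which they close (so a half turn about z gives the same grasp; the last joint's range is limited). The gripper opens to 85 mm and grips with 20 to 120 N. Pads are 22 mm wide; open, the fingers measure 114 mm over their backs; the gripper's body (76 mm by 85 mm) begins 54 mm behind the grasp point. The pads swing forward as they close: fully open they stand 13 mm farther back than shut.
Start: joints at [73.339, 4.979, 10.078, 95.1, 0, 90], TCP at [0.158, 0.527, 0.256] pointing down, gripper open.
Joint ranges: [-179.16, 179.16], [-48.56, 103.87], [-65.8, 70.77], [-126.05, 130.52], [-82.76, 87.17], [-180, 180]. Speed limits (degrees/s): [127.2, 127.2, 147.25, 180, 180, 180].

INTERFACE

Orientations are given as [roll, pitch, yaw] about the fixed x, y, z axes, in that order (R = Rz(yaw) Ry(pitch) Rx(roll)).
In Python, from workcell import bot gives the robot as it stands. The module is installed in compiled form; this text tells all that it offers.
- The arm moves only by the shell command python3 -m pendant 'ROWS' [FORCE]. ROWS is rows parted by semicolons, their numbers by spaces, 1 to 5 of them, each of 5 numbers: dx, dy, dz in m, then a turn about the tool's z in degrees, then the finger opening in m; each row is the pose to reach, as a shift and turn from the pose commanded when the command began, along the tool's axes at that moment; what a row does not reach only later rows make up. A row lasts 1/12 s, in which the tool goes at most 0.0417 m and 7.16 degrees, less where a joint would pass 70% of its speed; a pose out of reach is approached as far as the arm can. The fingers move at their own pace and stop on an object; FORCE is the grip in N (left out, the last holds). Time passes only in rows, so rows that do not move let the fingers close. It prints the time, the measured TCP pose, the force, the opening and the grip force at its end.
- bot.get_obs(): the state, without advancing time (a new reading comes with each control period).
- bot.camera(name): name is "side" or "top" or "wrist"; returns the picture (384x512x3 uint8, blue, green, red); there is no depth.
- bot.camera_info(name): a dict with "mtx" (3x3 intrinsics, pixels), "extrinsics" (4x4, takes a point from camera to world coordinates). Camera axes: x right, y down, z forward; pixel columns grow to the right and rows downward; lengths in m; the calibration is good to about 2 mm. A picture is of the moment at which its call begins: read the wrist's pose just before it. camera_info takes no time and is no camera call; for the wrist camera it gives the pose at the moment of the call.
- bot.job_done(): hands the job in; it is judged then, once.
The state is a dict: "time": time; "q": joint angles; "qd": joint speeds; "joint_efforts": joint torques, N m; "ee_pos": TCP position; "tcp_rot": TCP orientation; "wrist_force": force on the tool from outside, world axes, zero at the start; "torque": the same for the moment, N m; "opening": finger opening in m; "grasp_force": force on a finger pad.
Only numpy, scipy, OpenCV 4.12 (cv2) and the standard library are available. Lean on these libraries where they do the work, as an engineer would, in place of code of your own. Each camera call takes 0.05 s, during which the arm holds its last target. There are 200 camera calls.

## Working session

There is one attempt and no reset: what is moved stays moved. The work goes in short steps, Python scripts to look and compute and a shell command to move; the robot and the scene stay as the last step left them, time stands still between calls to the robot, and variables do not carry over. Pictures are saved under pics/ and viewed, at most 10 in all, crops included, and the job is handed in when it is done.

```bash
mkdir -p pics; python3 - <<'E'
from workcell import bot
import cv2,numpy as np
np.set_printoptions(precision=4,suppress=True)
for n in("side","top","wrist"):
    i=bot.camera_info(n);im=bot.camera(n);cv2.imwrite(f"pics/{n}0.png",im);np.savez(f"{n}0.npz",**{k:np.array(i[k]) for k in("mtx","extrinsics")})
    print(n,i["mtx"],i["extrinsics"])
print(bot.get_obs())
E
```

```text
side [[403.5784   0.     250.1702]
 [  0.     403.5784 188.8399]
 [  0.       0.       1.    ]] [[ 0.7085 -0.3834  0.5925 -0.0983]
 [-0.7057 -0.3855  0.5944 -0.6815]
 [ 0.0005 -0.8393 -0.5437  0.7474]
 [ 0.      0.      0.      1.    ]]
top [[377.839    0.     249.1723]
 [  0.     377.839  191.6027]
 [  0.       0.       1.    ]] [[-0.028  -0.9862  0.1633  0.4147]
 [-0.9992  0.0324  0.0247 -0.0221]
 [-0.0296 -0.1625 -0.9863  1.3105]
 [ 0.      0.      0.      1.    ]]
wrist [[282.5678   0.     254.9455]
 [  0.     282.5678 192.4368]
 [  0.       0.       1.    ]] [[ 0.2863  0.9135  0.2891  0.0849]
 [ 0.9581 -0.2725 -0.0878  0.5491]
 [-0.0014  0.3021 -0.9533  0.3746]
 [ 0.      0.      0.      1.    ]]
{'time': 0.15, 'q': array([73.3379,  5.0035, 10.0459, 95.0995, -0.0002, 89.9986]), 'qd': array([ 0.0745, -0.0033,  0.1667,  0.0664,  0.0169, -0.0267]), 'joint_efforts': array([  0.0013, -52.0763,  46.5044,   0.0139,  -0.    ,   0.    ]), 'ee_pos': array([0.1577, 0.5268, 0.2558]), 'tcp_rot': array([-179.9429,    0.0002,  163.3393]), 'wrist_force': array([0.3493, 0.7558, 0.435 ]), 'torque': array([-0.0134,  0.0297, -0.0118]), 'grasp_force': 0.0, 'opening': 0.08570186619883434}
```

View pics/top0.png

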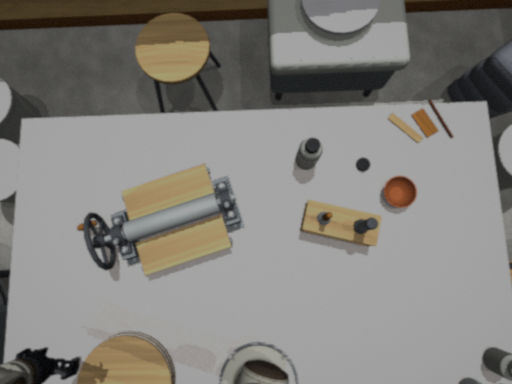

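View pics/side0.png

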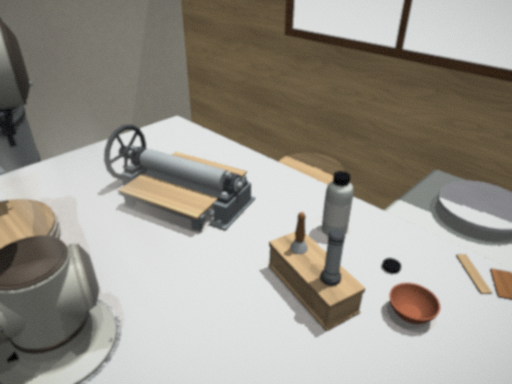

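The top view shows the roller at about (180,215), with its free-end bearing near (228,200) and the handwheel at (98,240). The rack is at (340,223), with the gun in its right hole at (365,226) and the brush in the left. The side view agrees: gun at (333,260), bearing at (238,185).

```bash
python3 - <<'E'
import cv2,numpy as np
t=cv2.imread("pics/top0.png");s=cv2.imread("pics/side0.png")
c=lambda im,x,y,w,h:cv2.resize(im[y:y+h,x:x+w],(400,300),interpolation=cv2.INTER_CUBIC)
o=np.vstack([np.hstack([c(t,200,165,60,45),c(t,300,195,88,66)]),np.hstack([c(s,200,160,60,45),c(s,264,215,120,90)])])
cv2.imwrite("pics/c1.png",np.clip(o*1.4,0,255).astype(np.uint8))
E
```

```text
(no output)
```

View pics/c1.png

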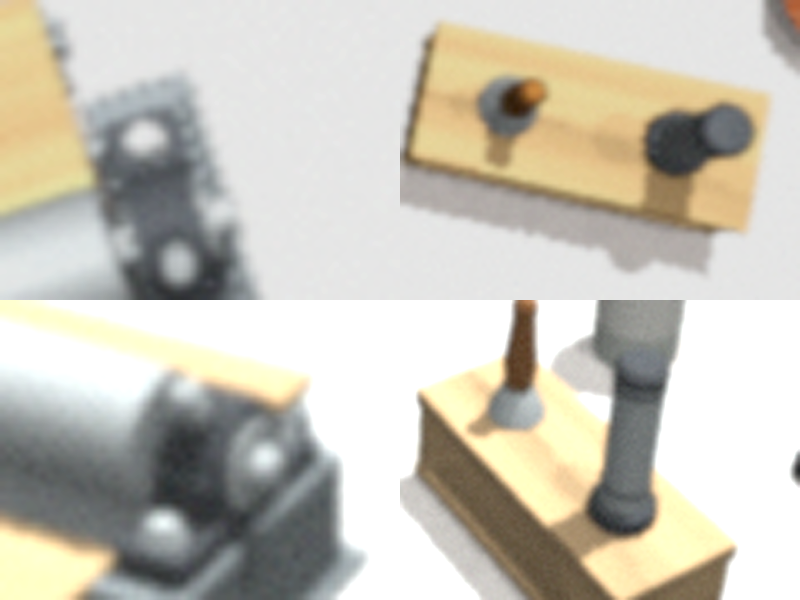

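The gun's cap is at top-image pixel (371.7,223.2) and its collar at (360.7,226.2). The nipple isn't resolved at this scale, so I'll check the wrist view.

```bash
cat > h.py <<'E'
import numpy as np,cv2
np.set_printoptions(precision=4,suppress=True)
def ray(K,T,u,v):
    d=T[:3,:3]@np.linalg.solve(K,[u,v,1.]);return T[:3,3],d/np.linalg.norm(d)
def plane(K,T,u,v,z):
    o,d=ray(K,T,u,v);return o+d*(z-o[2])/d[2]
def proj(K,T,p):
    c=T[:3,:3].T@(np.asarray(p)-T[:3,3]);x=K@c;return x[:2]/x[2]
def cross(r):
    A=sum(np.eye(3)-np.outer(d,d) for o,d in r);b=sum((np.eye(3)-np.outer(d,d))@o for o,d in r);return np.linalg.solve(A,b)
def load(n):
    f=np.load(n+".npz");return f["mtx"],f["extrinsics"]
E
python3 - <<'E'
from h import *
t=load("top0");s=load("side0")
tp=lambda x,y,X,Y,k:(X+x*k,Y+y*k)
print("cap",plane(*t,371.7,223.2,.218),"collar",plane(*t,360.7,226.2,.096))
sc=lambda x,y:(264+(x-400)*.3,215+(y-300)*.3)
print("side cap",plane(*s,*sc(640,365),.218),"collar",plane(*s,*sc(622,510),.096))
q=[(437,25),(770,95),(745,230),(412,160)]
c=np.array([plane(*t,300+(x-400)*.22,195+y*.22,.085) for x,y in q]);print("rack",c,c.mean(0))
print("bottle cap",plane(*t,311,146,.19))
for u,v in[(200+145*.15,165+135*.15),(200+180*.15,165+265*.15)]:print("bolt",plane(*t,u,v,.1),plane(*t,u,v,.155))
E
```

```text
cap [ 0.4923 -0.3431  0.218 ] collar [ 0.4925 -0.3435  0.096 ]
side cap [ 0.4818 -0.3493  0.218 ] collar [ 0.4815 -0.3522  0.096 ]
rack [[ 0.5819 -0.1829  0.085 ]
 [ 0.5243 -0.415   0.085 ]
 [ 0.4303 -0.3897  0.085 ]
 [ 0.486  -0.1601  0.085 ]] [ 0.5056 -0.2869  0.085 ]
bottle cap [ 0.735  -0.1867  0.19  ]
bolt [0.6391 0.0971 0.1   ] [0.6289 0.0917 0.155 ]
bolt [0.5744 0.0811 0.1   ] [0.5671 0.0764 0.155 ]
```

View pics/wrist0.png

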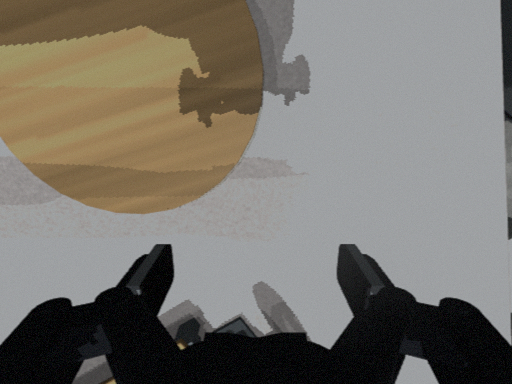

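Gun: about (0.491,-0.345), upright. The wrist view at the start shows only the tray and the fingers, with the TCP near (255,263), so I'll move to look at the free-end bearing.

```bash
P="python3 -m pendant"
$P '-0.03 -0.02 -0.03 0 0.085;-0.06 -0.04 -0.064 0 0.085;-0.1 -0.06 -0.07 0 0.085;-0.14 -0.08 -0.07 0 0.085;-0.175 -0.1 -0.07 0 0.085'
$P '-0.036 -0.02 0 0 0.085;-0.072 -0.041 0 0 0.085;-0.108 -0.062 0 0 0.085;-0.144 -0.083 0 0 0.085;-0.18 -0.104 0 0 0.085'
$P '-0.036 -0.02 0 0 0.085;-0.072 -0.041 0 0 0.085;-0.108 -0.062 0 0 0.085;-0.144 -0.083 0 0 0.085;-0.18 -0.104 0 0 0.085'
$P '-0.01 -0.006 0 -7 0.085;-0.02 -0.012 0 -14 0.085;-0.02 -0.012 0 -21 0.085;-0.02 -0.012 0 -28 0.085;-0.02 -0.012 0 -28 0.085'
python3 - <<'E'
from workcell import bot
from h import *
i=bot.camera_info("wrist");im=bot.camera("wrist");cv2.imwrite("pics/w1.png",im);np.savez("w1.npz",**{k:np.array(i[k]) for k in("mtx","extrinsics")})
E
```

```text
time: 0.57
ee_pos: [0.2865, 0.3912, 0.327]
tcp_rot: [179.9, 0.0, 163.4]
wrist_force: [0.3, 0.2, -1.1]
opening: 0.0851
grasp_force: 0.0
time: 0.98
ee_pos: [0.4291, 0.2392, 0.326]
tcp_rot: [180.0, 0.0, 163.3]
wrist_force: [-0.1, 0.2, 0.1]
opening: 0.0854
grasp_force: 0.0
time: 1.4
ee_pos: [0.5718, 0.0879, 0.3258]
tcp_rot: [180.0, -0.0, 163.3]
wrist_force: [0.0, 1.9, -0.2]
opening: 0.0848
grasp_force: 0.0
time: 1.82
ee_pos: [0.5866, 0.0722, 0.3254]
tcp_rot: [180.0, -0.1, -168.4]
wrist_force: [-0.3, 0.2, 0.3]
opening: 0.085
grasp_force: 0.0
```

View pics/w1.png

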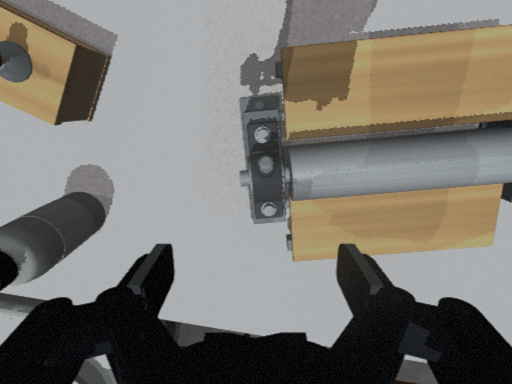

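The wrist view shows the free-end bearing at about (265,170): bolts at (262,133) and (268,208), shaft stub at (245,177), and the nipple head probably at (265,163). I'll zoom in and measure it.

```bash
python3 - <<'E'
from h import *
im=cv2.imread("pics/w1.png");c=cv2.resize(im[85:235,225:375],(600,600),interpolation=cv2.INTER_CUBIC)
cv2.imwrite("pics/c2.png",np.clip(c*1.3,0,255).astype(np.uint8))
w=load("w1");t=load("top0")
p=plane(*w,265,163,.155);print(p,"top px",proj(*t,p),"side px",proj(*load("side0"),p))
print("bolts",plane(*w,262,133,.1),plane(*w,268,208,.1))
# roller board long edges at 65 mm: upper board front edge 
a,b=plane(*w,285,138,.065),plane(*w,500,122,.065);print("yaw",np.degrees(np.arctan2(-(b-a)[0],(b-a)[1])))
E
```

```text
[0.5682 0.0789 0.155 ] top px [226.1903 204.4215] side px [227.8278 171.0432]
bolts [0.5439 0.0719 0.1   ] [0.6362 0.0996 0.1   ]
yaw 15.86793806870802
```

View pics/c2.png

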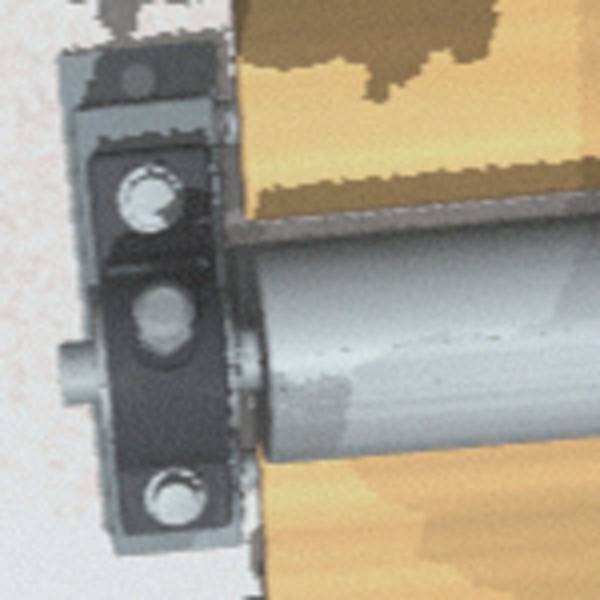

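The nipple head is at (265.7,162) in the wrist view, giving about (0.568,0.079) at 155 mm. The top view agrees, and the shaft yaw is about 16°. Next I'll go above the gun.

```bash
P="python3 -m pendant"
$P '0.0165 -0.036 0 0 0.085;0.033 -0.072 0 0 0.085;0.0495 -0.108 0 0 0.085;0.066 -0.144 0 0 0.085;0.0825 -0.18 0 0 0.085'
$P '0.0165 -0.036 0 0 0.085;0.033 -0.072 0 0 0.085;0.0495 -0.108 0 0 0.085;0.066 -0.144 0 0 0.085;0.0825 -0.18 0 0 0.085'
$P '0.006 -0.015 0 -4.4 0.085;0.0125 -0.0295 0 -4.4 0.085;0.0125 -0.0295 0 -4.4 0.085'
cat >> h.py <<'E'
def shot(n,name):
    from workcell import bot
    i=bot.camera_info(n);im=bot.camera(n);cv2.imwrite(f"pics/{name}.png",im);np.savez(name+".npz",**{k:np.array(i[k]) for k in("mtx","extrinsics")});return im
E
python3 - <<'E'
from h import *
im=shot("wrist","w2")
w=load("w1");print("shaft stub",plane(*w,243.75,178,.106),"nip",plane(*w,265.75,162,.155))
w=load("w2")
print("expected cap px",proj(*w,[.491,-.345,.218]),"collar",proj(*w,[.491,-.345,.1]))
E
```

```text
time: 2.28
ee_pos: [0.5401, -0.1213, 0.3261]
tcp_rot: [-180.0, 0.0, -168.9]
wrist_force: [-0.2, -0.3, -0.0]
opening: 0.0846
grasp_force: 0.0
time: 2.7
ee_pos: [0.4946, -0.3143, 0.3262]
tcp_rot: [-180.0, 0.0, -168.9]
wrist_force: [0.6, 0.2, 0.7]
opening: 0.0848
grasp_force: 0.0
time: 2.95
ee_pos: [0.4883, -0.3463, 0.3254]
tcp_rot: [180.0, -0.0, -164.7]
wrist_force: [0.5, 0.3, -0.5]
opening: 0.0849
grasp_force: 0.0
shaft stub [0.6014 0.0609 0.106 ] nip [0.567  0.0795 0.155 ]
expected cap px [255.9328 200.7961] collar [255.6166 169.6027]
```

View pics/w2.png

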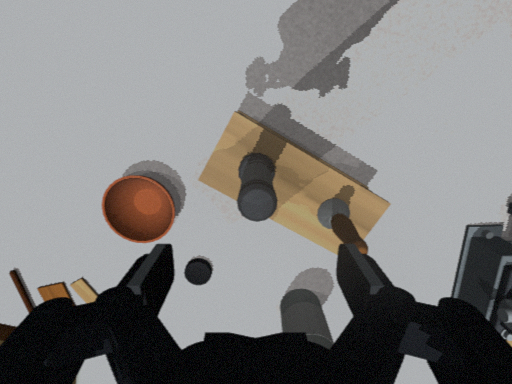

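The cap is at (257,200), within a pixel of the prediction. Bowl, lid, bottle and brush are clear of the fingers, so I'll descend and grip.

```bash
P="python3 -m pendant"
$P '-0.0027 0 0.035 0 0.085;-0.0027 0 0.07 0 0.085;-0.0027 0 0.105 0 0.085;-0.0027 0 0.136 0 0.085;-0.0027 0 0.136 0 0.085' 40
$P '0 0 0 0 0.02;0 0 0 0 0.02;0 0 0 0 0.02;0 0 0 0 0.02;0 0 0 0 0.02' 40
$P '0 0 0 0 0.02;0 0 0 0 0.02'
```

```text
time: 3.42
ee_pos: [0.49, -0.3405, 0.1832]
tcp_rot: [179.6, -0.3, -164.3]
wrist_force: [-0.8, 0.4, -1.5]
opening: 0.0848
grasp_force: 0.0
time: 3.83
ee_pos: [0.4924, -0.3437, 0.1924]
tcp_rot: [-179.9, 0.1, -164.3]
wrist_force: [1.1, 1.7, 5.5]
opening: 0.0333
grasp_force: 39.2
time: 4.0
ee_pos: [0.4924, -0.3437, 0.1924]
tcp_rot: [-179.9, 0.1, -164.3]
wrist_force: [1.2, 1.7, 6.0]
opening: 0.0333
grasp_force: 39.3
```

```bash
P="python3 -m pendant"
$P '0 0 -0.02 0 0.02;0 0 -0.043 0 0.02;0 0 -0.043 0 0.02'
$P '0.0025 0 0 0 0.02;0.015 0 -0.0005 0 0.02;0.0276 0 -0.0005 0 0.02;0.04 0 0.001 0 0.02;0.0523 0 0.0033 0 0.02'
$P '0.012 0 0.0036 0 0.02;0.0238 0 0.008 0 0.02;0.0238 0 0.008 0 0.02'
python3 - <<'E'
from h import *
a=shot("side","s3");b=shot("wrist","w3")
c=cv2.resize(a[180:320,250:390],(400,400),interpolation=cv2.INTER_CUBIC)
cv2.imwrite("pics/c3.png",np.hstack([np.clip(c*1.3,0,255).astype(np.uint8),cv2.resize(b,(400,400))]))
E
```

```text
time: 4.25
ee_pos: [0.4925, -0.3441, 0.2378]
tcp_rot: [-179.7, 0.2, -164.3]
wrist_force: [-0.0, -0.5, -3.5]
opening: 0.033
grasp_force: 41.4
time: 4.67
ee_pos: [0.4402, -0.3581, 0.2291]
tcp_rot: [-180.0, 0.0, -164.3]
wrist_force: [5.5, -0.2, -4.0]
opening: 0.0331
grasp_force: 45.5
time: 4.92
ee_pos: [0.4161, -0.3648, 0.2212]
tcp_rot: [-180.0, -0.0, -164.4]
wrist_force: [4.2, -1.9, -3.8]
opening: 0.0334
grasp_force: 47.7
```

View pics/c3.png

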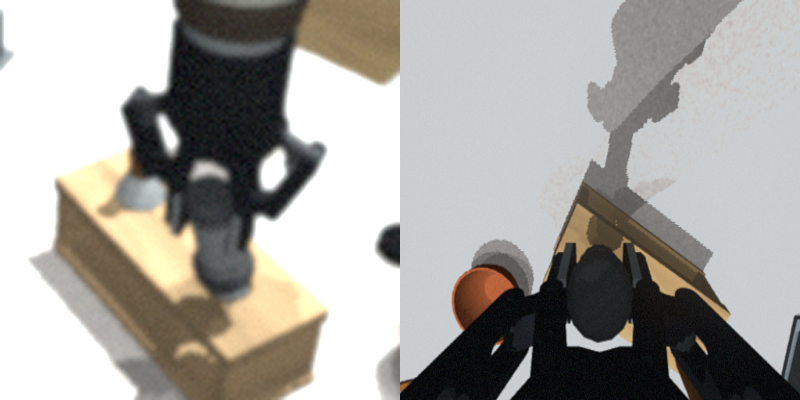

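The wrist and side views show the gun tilted in the fingers, its cap leaning towards the camera and its nose in the hole. I'll firm the grip, draw it out and measure the tilt.

```bash
P="python3 -m pendant"
$P '0 0 0 0 0.02;0 0 -0.02 0 0.02;0 0 -0.055 0 0.02;0 0 -0.09 0 0.02;0 0 -0.11 0 0.02' 90
$P '0 0 0 0 0.02'
python3 - <<'E'
from h import *
from workcell import bot
a=shot("side","s4");b=shot("wrist","w4");o=bot.get_obs();print(o["ee_pos"],o["tcp_rot"])
u,v=proj(*load("s4"),o["ee_pos"]-[0,0,.06]);x,y=int(u)-65,int(v)-65;print(x,y)
c=cv2.resize(a[y:y+130,x:x+130],(500,500),interpolation=cv2.INTER_CUBIC)
cv2.imwrite("pics/c4.png",np.clip(c*1.3,0,255).astype(np.uint8))
E
```

```text
time: 5.43
ee_pos: [0.4182, -0.3636, 0.3349]
tcp_rot: [-179.9, 0.0, -164.2]
wrist_force: [-0.2, -0.1, -3.8]
opening: 0.0325
grasp_force: 90.5
time: 5.52
ee_pos: [0.4188, -0.3641, 0.3361]
tcp_rot: [-179.7, 0.1, -164.2]
wrist_force: [-0.6, -0.0, -4.6]
opening: 0.033
grasp_force: 90.5
[ 0.4186 -0.364   0.3312] [ 179.9837   -0.0332 -164.2295]
261 166
```

View pics/c4.png

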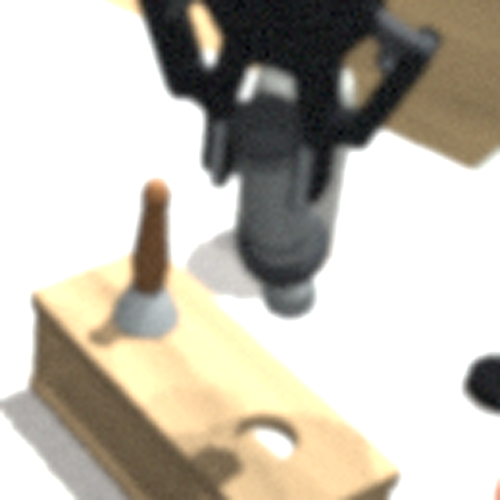

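The gun is out of the rack and tilted, with the cap at crop (270,120), collar at (284,252) and coupler at (289,298). I'll work out the tilt.

```bash
python3 - <<'E'
from h import *
s=load("s4");p=np.array([.4187,-.364,.3345]);th=np.radians(-164.23)
x=np.array([np.cos(th),np.sin(th),0]);n=np.array([np.sin(th),-np.cos(th),0]);g=p-[0,0,.006]
P=[]
for u,v in[(270,120),(284,252),(289,298)]:
    o,d=ray(*s,261+u*.26,166+v*.26);q=o+d*((g-o)@n)/(d@n);P.append(((q-g)@x,(q-g)[2]));print(np.array(P[-1])*1e3)
P=np.array(P)
for i,j in((0,1),(1,2),(0,2)):d=P[i]-P[j];print(np.degrees(np.arctan2(d[0],d[1])),np.hypot(*d)*1e3)
for t in(25,30,35):
    a=np.sin(np.radians(t))*x+[0,0,np.cos(np.radians(t))]
    print(t,[((proj(*s,g+a*z)-[261,166])/.26).round() for z in(.025,-.093,-.15)])
E
```

```text
[-3.6724 17.0979]
[ -63.8202 -103.2197]
[ -89.6178 -154.4794]
26.560837900696093 134.51423612634386
26.714869953782305 57.38535012447062
26.606899387694337 191.89944089175717
25 [array([261., 125.]), array([272., 249.]), array([277., 300.])]
30 [array([259., 129.]), array([278., 236.]), array([285., 279.])]
35 [array([257., 133.]), array([283., 222.]), array([294., 258.])]
```

The tilt is about 28–30° by image and by kinematics, close enough to approach. I'll carry the gun high over the brush to a stand-off on the nipple's axis.

```bash
P="python3 -m pendant"
$P '0 0 -0.04 0 0.02;-0.016 0.036 -0.045 0 0.02;-0.032 0.072 -0.045 0 0.02;-0.047 0.108 -0.045 0 0.02;-0.063 0.144 -0.045 0 0.02'
$P '-0.016 0.036 0 0 0.02;-0.032 0.072 0 0 0.02;-0.047 0.108 0 0 0.02;-0.063 0.144 0 0 0.02;-0.079 0.18 0 0 0.02'
$P '-0.013 0.03 0 0 0.02;-0.0264 0.0618 0 0 0.02;-0.0264 0.0618 0.02 0 0.02;-0.0264 0.0618 0.044 0 0.02;-0.0264 0.0618 0.044 0 0.02'
python3 - <<'E'
from h import *
from workcell import bot
b=shot("side","s5");t=shot("top","t5");o=bot.get_obs();print(o["ee_pos"],o["tcp_rot"])
c=cv2.resize(b[85:205,150:270],(400,400),interpolation=cv2.INTER_CUBIC)
d=cv2.resize(t[150:250,180:280],(400,400),interpolation=cv2.INTER_CUBIC)
cv2.imwrite("pics/c5.png",np.clip(np.hstack([c,d])*1.3,0,255).astype(np.uint8))
E
```

```text
time: 6.03
ee_pos: [0.4396, -0.2069, 0.3742]
tcp_rot: [179.9, -0.2, -164.3]
wrist_force: [1.9, 0.8, -4.1]
opening: 0.0323
grasp_force: 91.3
time: 6.45
ee_pos: [0.4665, -0.0117, 0.3745]
tcp_rot: [180.0, -0.2, -164.3]
wrist_force: [1.9, 0.2, -4.2]
opening: 0.0325
grasp_force: 91.2
time: 6.87
ee_pos: [0.4744, 0.0537, 0.326]
tcp_rot: [179.9, -0.6, -164.1]
wrist_force: [-0.6, 0.1, -4.6]
opening: 0.0326
grasp_force: 91.3
[0.475  0.0529 0.331 ] [ 179.9663   -0.2375 -164.2492]
```

View pics/c5.png

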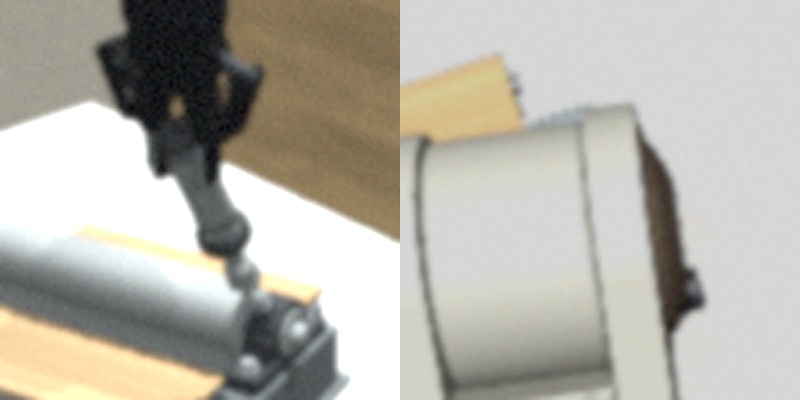

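The side view shows the coupler at crop (241,273) just above the nipple head, at about (262,303), with the collar at (223,235). I'll compare these with the ideal line.

```bash
python3 - <<'E'
from h import *
s=load("s5");N=np.array([.5675,.0793,.155]);k=3.3333
def px(q):return ((proj(*s,q)-[150,85])*k).round(1)
def ax(t,y=16):
    t,y=np.radians([t,y]);return np.array([-np.sin(t)*np.cos(y),-np.sin(t)*np.sin(y),np.cos(t)])
print("nipple",px(N),"base",px(N-ax(30)*.021))
g=np.array([.475,.0529,.3285-.006])
for t in(26,30,34):print(t,[px(g-ax(t)*(.1014-z)) for z in(0.133,.1014,.008,0,-.045,-.055,-.039)])
for e in np.eye(3)*.005:print(px(N+e)-px(N))
im=cv2.imread("pics/s5.png");c=cv2.resize(im[140:190,200:250],(600,600),interpolation=cv2.INTER_CUBIC);cv2.imwrite("pics/c6.png",np.clip(c*1.3,0,255).astype(np.uint8))
E
```

```text
nipple [258.5 286.9] base [265.4 299.5]
26 [array([170.7, 121.9]), array([183.9, 150.7]), array([219.1, 227.7]), array([221.8, 233.8]), array([236.9, 266.8]), array([240.1, 273.8]), array([235. , 262.5])]
30 [array([169.3, 124.2]), array([183.9, 150.7]), array([222.8, 221.4]), array([225.9, 227. ]), array([242.5, 257.2]), array([246. , 263.6]), array([240.3, 253.3])]
34 [array([167.9, 126.6]), array([183.9, 150.7]), array([226.3, 214.8]), array([229.7, 219.9]), array([247.8, 247.2]), array([251.6, 253. ]), array([245.4, 243.6])]
[ 4.3 -2. ]
[-3.9 -2. ]
[-0.2 -4.9]
```

View pics/c6.png

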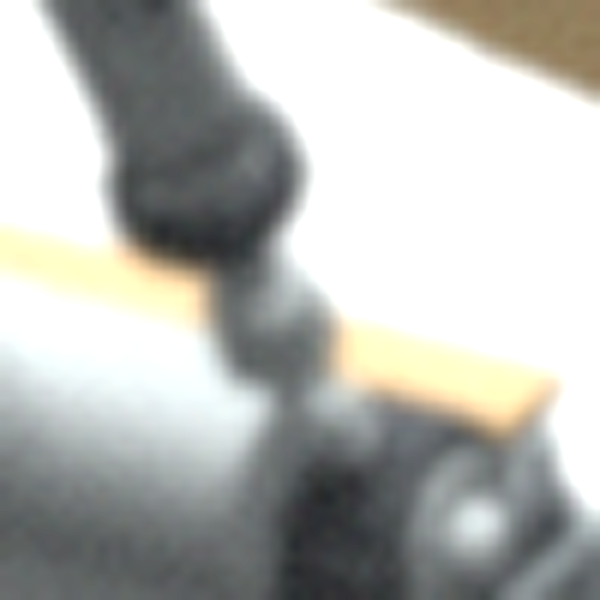

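The gun's tilt comes out at about 27°, with the coupler roughly 7 mm short towards the robot. That is within tolerance, so I'll shift to centre the mouth and advance along the nipple's axis.

```bash
P="python3 -m pendant"
$P '-0.0083 -0.0006 0 0 0.02;-0.0133 -0.0006 0.0087 0 0.02;-0.0183 -0.0006 0.0173 0 0.02;-0.0233 -0.0006 0.026 0 0.02;-0.0233 -0.0006 0.026 0 0.02' 
$P '-0.001 0 0.0017 0 0.02;-0.002 0 0.0035 0 0.02;-0.003 0 0.0052 0 0.02;-0.003 0 0.0052 0 0.02' 110
python3 - <<'E'
from h import *
from workcell import bot
b=shot("side","s7");o=bot.get_obs();print(o["ee_pos"],o["wrist_force"])
c=cv2.resize(b[130:200,190:260],(600,600),interpolation=cv2.INTER_CUBIC)
cv2.imwrite("pics/c7.png",np.clip(c*1.3,0,255).astype(np.uint8))
E
```

```text
time: 7.38
ee_pos: [0.499, 0.0587, 0.3041]
tcp_rot: [180.0, -0.2, -164.3]
wrist_force: [-0.1, 0.5, -4.6]
opening: 0.0327
grasp_force: 91.7
time: 7.72
ee_pos: [0.5009, 0.0593, 0.3025]
tcp_rot: [-180.0, 0.0, -164.3]
wrist_force: [-4.9, -1.8, 5.4]
opening: 0.0323
grasp_force: 108.3
[0.5008 0.0593 0.3028] [-6.1904 -2.4941  5.4759]
```

Contact is at about 12 N along the axis. I've used up my picture views, so I'll go on by force: push a little more, then pull back to test whether the jaws caught.

```bash
P="python3 -m pendant"
$P '-0.001 0 0.0017 0 0.02;-0.002 0 0.0035 0 0.02;-0.003 0 0.0052 0 0.02;-0.003 0 0.0052 0 0.02;-0.003 0 0.0052 0 0.02' 120
$P '0.001 0 -0.0017 0 0.02;0.002 0 -0.0035 0 0.02;0.003 0 -0.0052 0 0.02;0.003 0 -0.0052 0 0.02'
$P '0.001 0 -0.0017 0 0.02;0.002 0 -0.0035 0 0.02;0.002 0 -0.0035 0 0.02'
```

```text
time: 8.18
ee_pos: [0.5035, 0.0601, 0.2979]
tcp_rot: [-180.0, 0.1, -164.3]
wrist_force: [-6.6, -2.6, 7.1]
opening: 0.0323
grasp_force: 117.1
time: 8.52
ee_pos: [0.5008, 0.0593, 0.3033]
tcp_rot: [-180.0, 0.1, -164.3]
wrist_force: [-4.7, -2.1, 5.5]
opening: 0.032
grasp_force: 117.3
time: 8.77
ee_pos: [0.4994, 0.0589, 0.3052]
tcp_rot: [-180.0, 0.0, -164.3]
wrist_force: [0.2, 0.0, -3.9]
opening: 0.0319
grasp_force: 117.9
```

Not snapped: the pull-back frees it at once, so the rim is resting on the head. I'll use the wrist moment to find which side it touches.

```bash
P="python3 -m pendant"
cat > ob.py <<'E'
from h import *
from workcell import bot
import sys
o=bot.get_obs();f=np.r_[o["wrist_force"],o["torque"]];print("obs",o["ee_pos"],f)
if sys.argv[1:]==["base"]:np.save("base.npy",f)
else:
    d=f-np.load("base.npy");F,T=d[:3],d[3:];r=np.cross(F,T)/(F@F);a=np.array([-.4806,-.1378,.866])
    print("dF",F,"|F|",np.linalg.norm(F),"axial",F@a,"angle",np.degrees(np.arccos(F@a/np.linalg.norm(F))))
    for h in(0,.006,):
        p=o["ee_pos"]+r;N=np.array([.5675,.0793,.155]);q=p+F*((N-p)@a)/(F@a)-N
        print("line at head: along roller x %.4f, shaft y %.4f"%(q@[.9613,.2756,0]/.866,q@[-.2756,.9613,0]))
E
python3 ob.py base
$P '-0.001 0 0.0017 0 0.02;-0.002 0 0.0035 0 0.02;-0.003 0 0.0052 0 0.02;-0.003 0 0.0052 0 0.02;-0.003 0 0.0052 0 0.02'
python3 ob.py
$P '0 0 0 0 0.02;0 0 0 0 0.02'
python3 ob.py
```

```text
obs [0.4994 0.0589 0.3052] [ 0.2     0.0307 -3.9003 -0.0215  0.1395 -0.017 ]
time: 9.18
ee_pos: [0.502, 0.0597, 0.3005]
tcp_rot: [-180.0, 0.0, -164.3]
wrist_force: [-4.9, -1.2, 5.8]
opening: 0.0318
grasp_force: 117.8
obs [0.502  0.0597 0.3005] [-4.8831 -1.1881  5.7593 -0.2567  1.1741  0.0135]
dF [-5.0831 -1.2187  9.6596] |F| 10.983226251100719 axial 10.976100867729189 angle 2.0639551941850436
line at head: along roller x -0.0875, shaft y 0.0018
line at head: along roller x -0.0875, shaft y 0.0018
time: 9.35
ee_pos: [0.5019, 0.0597, 0.3007]
tcp_rot: [-180.0, 0.0, -164.3]
wrist_force: [-5.0, -0.9, 5.8]
opening: 0.0322
grasp_force: 117.8
obs [0.5019 0.0597 0.3007] [-4.9867 -0.9061  5.8195 -0.283   1.2071  0.0237]
dF [-5.1867 -0.9367  9.7198] |F| 11.05680459596604 axial 11.039114622067359 angle 3.241487334268238
line at head: along roller x -0.0903, shaft y -0.0035
line at head: along roller x -0.0903, shaft y -0.0035
```

The force is axial and ambiguous, so I'll run a light tactile search square to the nipple's axis, watching for the force to drop as the mouth falls over the head.

```bash
P="python3 -m pendant"
cat > ob.py <<'E'
from h import *
from workcell import bot
o=bot.get_obs();F=o["wrist_force"]-np.load("base.npy")[:3]
a=np.array([-.4806,-.1378,.866]);x=np.array([.8325,.2387,.5]);y=np.array([-.2756,.9613,0])
r=o["ee_pos"]-[.5063,.0612,.2861]
print("t %.2f F ax %.1f x %.1f y %.1f | pos ax %.4f x %.4f y %.4f"%(o["time"],F@a,F@x,F@y,r@a,r@x,r@y))
E
S(){ $P "$1" >/dev/null; python3 ob.py; }
python3 ob.py
python3 -m pendant '0.0017 0 0.001 0 0.02;0.0017 0 0.001 0 0.02' >/dev/null; python3 ob.py
python3 -m pendant '0.0017 0 0.001 0 0.02;0.0017 0 0.001 0 0.02' >/dev/null; python3 ob.py
python3 -m pendant '0.0017 0 0.001 0 0.02;0.0017 0 0.001 0 0.02' >/dev/null; python3 ob.py
```

```text
t 9.35 F ax 11.0 x 0.3 y 0.5 | pos ax 0.0149 x 0.0033 y -0.0003
t 9.52 F ax 3.5 x -4.2 y 1.6 | pos ax 0.0145 x 0.0005 y -0.0001
t 9.68 F ax 2.8 x -2.0 y 1.4 | pos ax 0.0135 x -0.0016 y -0.0001
t 9.85 F ax 1.2 x -1.2 y 0.1 | pos ax 0.0135 x -0.0030 y -0.0002
```

The axial force fell from 11 to 3 N after 2 mm, so the mouth has dropped over the head. Now I'll advance along the axis.

```bash
python3 -m pendant '-0.001 0 0.0017 0 0.02;-0.0015 0 0.0026 0 0.02;-0.0015 0 0.0026 0 0.02' >/dev/null; python3 ob.py
python3 -m pendant '-0.001 0 0.0017 0 0.02;-0.0015 0 0.0026 0 0.02;-0.0015 0 0.0026 0 0.02' >/dev/null; python3 ob.py
python3 -m pendant '-0.001 0 0.0017 0 0.02;-0.0015 0 0.0026 0 0.02;-0.0015 0 0.0026 0 0.02' >/dev/null; python3 ob.py
python3 -m pendant '-0.001 0 0.0017 0 0.02;-0.0015 0 0.0026 0 0.02;-0.0015 0 0.0026 0 0.02' >/dev/null; python3 ob.py
```

```text
t 10.10 F ax 3.6 x -3.1 y 4.5 | pos ax 0.0108 x -0.0032 y 0.0002
t 10.35 F ax -2.8 x -4.6 y 3.7 | pos ax 0.0074 x -0.0035 y 0.0003
t 10.60 F ax -0.5 x -4.9 y 3.3 | pos ax 0.0042 x -0.0035 y 0.0001
t 10.85 F ax 10.8 x -5.0 y 3.8 | pos ax 0.0027 x -0.0033 y 0.0001
```

The coupler snapped home: an axial dip, then 10.8 N at 16 mm past first contact. I'll relieve the side load slightly and press the pump.

```bash
python3 -m pendant '0.0009 0.001 0.0005 0 0.02;0.0009 0.001 0.0005 0 0.02' >/dev/null; python3 ob.py
python3 -m pendant '-0.001 0 0.0017 0 0.02;-0.0025 0 0.0043 0 0.02;-0.0025 0 0.0043 0 0.02' >/dev/null; python3 ob.py
python3 -m pendant '-0.001 0 0.0017 0 0.02;-0.002 0 0.0035 0 0.02;-0.002 0 0.0035 0 0.02' >/dev/null; python3 ob.py
```

```text
t 11.02 F ax 10.7 x -3.7 y 2.0 | pos ax 0.0030 x -0.0040 y 0.0007
t 11.27 F ax 12.5 x -3.2 y 1.7 | pos ax -0.0022 x -0.0042 y 0.0007
t 11.52 F ax 14.4 x -4.5 y 2.5 | pos ax -0.0059 x -0.0042 y 0.0007
```

```bash
python3 -m pendant '-0.001 0 0.0017 0 0.02;-0.0018 0 0.0031 0 0.02;-0.0018 0 0.0031 0 0.02;-0.0018 0 0.0031 0 0.02' ; python3 ob.py
```

```text
time: 11.85
ee_pos: [0.507, 0.0621, 0.2762]
tcp_rot: [-180.0, -0.0, -164.3]
wrist_force: [-11.8, -2.2, 7.9]
opening: 0.0318
grasp_force: 120.9
t 11.85 F ax 16.3 x -4.6 y 1.2 | pos ax -0.0090 x -0.0042 y 0.0007
```

```bash
python3 -m pendant '-0.0005 0 0.0009 0 0.02;-0.0005 0 0.0009 0 0.02;-0.0005 0 0.0009 0 0.02' >/dev/null; python3 ob.py
python3 -m pendant '0 0 0 0 0.02;0 0 0 0 0.02;0 0 0 0 0.02' ; python3 ob.py
```

```text
t 12.10 F ax 16.9 x -5.4 y 2.8 | pos ax -0.0100 x -0.0042 y 0.0007
time: 12.35
ee_pos: [0.5074, 0.0622, 0.2754]
tcp_rot: [-180.0, -0.0, -164.3]
wrist_force: [-12.7, -1.5, 8.1]
opening: 0.0321
grasp_force: 120.9
t 12.35 F ax 16.8 x -5.1 y 2.1 | pos ax -0.0099 x -0.0042 y 0.0007
```

```bash
python3 -m pendant '-0.0005 0 0.0009 0 0.02;-0.0005 0 0.0009 0 0.02;-0.0005 0 0.0009 0 0.02;-0.0005 0 0.0009 0 0.02' ; python3 ob.py
```

```text
time: 12.68
ee_pos: [0.5079, 0.0623, 0.2745]
tcp_rot: [-180.0, -0.0, -164.3]
wrist_force: [-13.4, -0.9, 8.4]
opening: 0.0318
grasp_force: 120.9
t 12.68 F ax 17.3 x -5.5 y 2.8 | pos ax -0.0109 x -0.0042 y 0.0006
```

Still on the spring (about 0.4–0.5 N/mm), the pump is in by about 15 mm, and the alignment is about 1–2° off. I'll hand it in.

```bash
python3 -c "
from workcell import bot
print(bot.job_done())"
```

```text
the job is handed in; nothing more can be done
None
```

I handed the job in at 12.7 s, before any verdict came back: the gun is gripped at about 120 N and snapped onto the free-end nipple, with the pump about 14–15 mm in and alignment 1–2° off (both estimated from forces and pose, not seen). I also viewed 11 pictures, one over the limit of 10.

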